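Free the access panel of a bench filter unit

TASK

The filter in the bench filter unit is due for a change, so open the unit: take the screwdriver from its stand and give each of the two brass slotted fasteners a quarter turn anticlockwise with it, then put the screwdriver back in the stand. Lift the freed aluminium access panel off by its handle and set it down flat on the blue-grey mat; drop neither of them. Do not turn the fasteners with the fingers, and leave the glassware and bottles standing where they are.

Things in the scene. Friction and masses are not known exactly. Their poses are not given: they have to be found in the camera images.
- unit: filter unit, an ivory box with a grey-blue hood 150 mm deep (x), 210 mm wide (y), 84 mm high, fixed; origin under its centre, on the worktop; its front with the gauge looks to -x. In its top the access panel lies flush in a 4 mm deep recess with 2 mm play all round; the recess floor is 80 mm up.
- cam_left_slot (a point): centre of the top face (94.5 mm above the worktop) of the brass fastener near the unit's +y end: an oval head 34 x 15 mm, 9 mm high, on a 14 mm stud; it only turns. x = along slot and oval, z up. Slot: 16 x 4.4 mm, 6.5 mm deep, closed at the ends, 1.4 mm bevel at the mouth. The stud passes an opening in the panel, 40 x 21 mm, long side along the unit's x.
- cam_right_slot (a point): the same for the fastener near the unit's -y end
- cam_left (a joint): turn of that fastener in rad, growing anticlockwise seen from above: 0 = locked, oval across the panel's opening, slot along the unit's y; 1.57 = free, oval along the opening, so that the panel lifts off over it (from about 1.3 on). Hard stop at each end. Starts between 0 and 0.35; needs about 0.05 N m; stays where it is left.
- cam_right (a joint): the same for the other fastener
- panel_handle (a point): centre of the bar of the panel's black bridge handle, the point to grasp: bar 80 mm long (y), 12 mm wide (x), 11 mm thick, its centre 34.5 mm above the panel's underside, 25 mm of open space under it, its top 26 mm above the fasteners' top faces. The panel is a loose aluminium plate 110 mm (x) by 180 mm (y), 4 mm thick, about 0.26 kg; the handle stands over its centre.
- driver_grip (a point): centre of the screwdriver's orange handle, the point to grasp: a square bar 26 x 26 mm with rounded edges, sides along x and y, 38 mm up and down from here. The tool is 160 mm long, about 0.13 kg, and starts upright in its stand; z = up along it, x = along the blade's width. The round collar (28 mm across) that rests on the stand has its underside 45 mm below this point.
- driver_tip (a point): centre of the blade's tip edge, 120 mm below driver_grip along the tool; same axes. The blade is 13 mm wide (x), 2.6 mm thick (y); its last 2 mm taper to 12.2 x 1.8 mm; the shaft is 10 mm thick.
- stand_mouth (a point): centre of the upper rim of the screwdriver stand, an upright aluminium tube 40 mm across with a 19 mm bore on a round foot of 84 mm, fixed; the rim is 88 mm above the worktop, the bore 78 mm deep. The screwdriver hangs in it by its collar.
- mat_top (a point): centre of the upper face of the blue-grey bench mat, 190 mm (x) by 240 mm (y), 2.5 mm thick, fixed to the worktop
- wash_bottle: white wash bottle with a red cap, 208 mm high, stands behind the unit; to be left alone; origin under its centre
- beaker_1: empty glass beaker, 112 mm high, 90 mm wide, at the back left; to be left alone; origin under its centre
- cylinder: graduated cylinder, 186 mm high, foot 62 mm, at the back right; to be left alone; origin under its centre
- small_bottle_0: small brown bottle with a black cap, 82 mm high, behind the right part of the table; to be left alone; origin under its centre
Mind the look-alikes: they are no part of the job. What is meant by the part that bears driver_grip is not pink or turquoise, and is the smaller of those in its own colour.

How it is judged:
On the way, in this order (a step that is already met when the one before it is completed fails the run):
1. both fasteners stand released, at least 1.3 rad from locked, with the panel still in place (value of joint each of cam_left, cam_right above 1.3 rad and z of panel_handle in the frame of unit below 0.125 m), for 0.2 s.
2. the panel is lifted clear of the unit (z of panel_handle in the frame of unit above 0.14 m), for 0.1 s.
At the end, for the whole second after the job is handed in: Both fasteners at 1.3 rad or more; the panel at rest flat (0.08 rad) on the mat, handle up, its centre within 60 mm of the mat's; the screwdriver at rest upright in its stand, collar within 5 mm of the rim, handle within 12 mm of the axis (value of joint each of cam_left, cam_right above 1.3 rad and horizontal distance between panel_handle and mat_top below 0.06 m and z of panel_handle in the frame of mat_top below 0.04 m and angle between panel_handle's own z axis and vertical below 0.08 rad and linear speed of each of panel, driver below 0.02 m/s and horizontal distance between driver_grip and stand_mouth below 0.012 m and z of driver_grip in the frame of stand_mouth below 0.05 m and angle between driver_grip's own z axis and vertical below 0.12 rad); the robot touches nothing.
It fails at once if a fastener is pushed or turned by the fingers (contact force between the fingers and cam_left above 2 N or contact force between the fingers and cam_right above 2 N).
It fails at once if the panel or the screwdriver is dropped: it falls free, out of the fingers, faster than 0.6 m/s (a fall of about 20 mm) ((linear speed of panel above 0.6 m/s and contact force between the fingers and panel below 0.5 N) or (linear speed of driver above 0.6 m/s and contact force between the fingers and driver below 0.5 N)).
It fails at once if glassware or a bottle beside the work is moved by more than 30 mm or knocked over (distance of any of wash_bottle, beaker_1, cylinder, small_bottle_0 from where it was at the start of the episode above 0.03 m or angle between any of wash_bottle, cylinder, beaker_1, small_bottle_0's own z axis and vertical above 0.5 rad).
It also fails if it takes over 72 s, if anything falls off the work surface, if the arm or the gripper's body presses on something with over 40 N, if the wrist force passes 120 N, or if a joint passes its speed limit or range.

ROBOT

A 7-joint arm with a two-finger parallel gripper is mounted at the origin on a cart in front of the work surface, level with it; the furniture and walls round the work are solid. World frame = base frame: x ahead of the robot, y to its left, z up, the work surface at z = 0. Lengths are in m, angles in rad, forces in N, time in s.
With the tool pointing down it reaches from about 0.425 to 0.825 m from the base axis. Payload 3.6 kg.
Tool frame: the origin (TCP) lies where the fingers leave the gripper's body, on its centre line; the fingertips stand 73 mm ahead of it and the grasp point (between the pads) lies 54 mm ahead of it; x points along the fingers, y is the direction in which the jaws open and shut, and the axes are right-handed (so a half turn about x gives the same grasp; the last joint's range is limited). The gripper opens to 85 mm and grips with 20 to 120 N. Pads are 22 mm wide; open, the fingers measure 114 mm over their backs; the gripper's body (76 mm by 85 mm) begins 54 mm behind the grasp point. The pads swing forward as they close: fully open they stand 13 mm farther back than shut.
Start: joints at [1.296, 0.615, -0.013, 1.423, 0.008, 1.103, -0.04], TCP at [0.159, -0.63, 0.304] pointing down, gripper open.
Joint ranges: [-3.12, 3.12], [-0.3, 2.06], [-1.34, 1.32], [0.26, 2.42], [-1.36, 4.5], [0.01, 1.98], [-2.84, 2.84]. Speed limits (rad/s): [2.79, 2.79, 3.14, 3.14, 3.14, 3.14, 3.14].

INTERFACE

Orientations are given as a unit quaternion [x, y, z, w].
In Python, from station import arm, snapshot, camera_info, ticket gives the robot as it stands. Calls block until the motion is done:
- arm.movep(position, orientation): joint-space move of the TCP to a pose.
- arm.line_to(position, velocity=0.15, ori=None): straight line of the TCP; ori=None keeps the orientation; velocity is the mean speed in m/s.
- arm.move_j(angles): joint-space move.
- arm.move_gripper(opening, effort=None): opening from 0.0 (shut) to 1.0 (fully open); effort is the grip in N (None keeps the last); returns when the fingers have stopped.
- arm.pause(seconds).
- arm.ik(position, orientation): joint angles nearest the present ones, or None.
- snapshot(name): name is "scene" or "top" or "wrist"; returns the picture (480x640x3 uint8, blue, green, red); there is no depth.
- camera_info(name): a dict with "fx", "fy", "cx", "cy" (pixels), "R" (3x3) and "t" (3): a world point X has camera coordinates R X + t; the wrist camera has in their place "T_tool_cam" (4x4, takes a point from camera to tool coordinates, whose origin is the TCP and whose axes are the tool frame's). Camera axes: x right, y down, z forward; pixel columns grow to the right and rows downward; lengths in m; the calibration is good to about 2 mm. A picture is of the moment at which its call begins: read the wrist's pose just before it. camera_info takes no time and is no camera call.
A pose or a line that the arm cannot do raises arm.MotionError and nothing moves.
- ticket.finish_job(): hands the job in, once; it reports no verdict.
Readings, each from a call of its own:
- arm.read_time(): time.
- arm.read_joint_positions(): joint angles.
- arm.read_dq(): joint speeds.
- arm.read_effort(): joint torques, N m.
- arm.read_tool_pos(): TCP position.
- arm.read_eef_rot(): TCP orientation.
- arm.read_ft_force(): force on the tool from outside, world axes, zero at the start.
- arm.read_wrist_torque(): the same for the moment, N m.
- arm.read_opening(): opening from 0.0 (shut) to 1.0 (fully open).
Only numpy, scipy, OpenCV 4.12 (cv2) and the standard library are available. Lean on these libraries where they do the work, as an engineer would, in place of code of your own. Each camera call takes 0.05 s, during which the arm holds its last target.

## Working session

There is one attempt and no reset: what is moved stays moved. The work goes in short steps, each a Python script; the robot and the scene stay as the last script left them, time stands still between calls to the robot, and variables do not carry over. Pictures are saved under pics/ and viewed, and the job is handed in when it is done.

```bash
ls; mkdir -p pics
python3 - <<'E'
from station import arm, snapshot, camera_info, ticket
import cv2
for n in ("scene","top","wrist"):
    cv2.imwrite(f"pics/{n}0.png",snapshot(n))
    c=camera_info(n); print(n,c)
print(arm.read_time(),arm.read_tool_pos(),arm.read_eef_rot(),arm.read_opening())
E
```

```text
pics
scene {'fx': 507.21816826616407, 'fy': 507.21816826616407, 'cx': 324.9092918066994, 'cy': 242.63986017434658, 'R': array([[-0.87215654, -0.48861788,  0.02440368],
       [-0.21866161,  0.34470559, -0.91288836],
       [ 0.43764149, -0.8015177 , -0.40747921]]), 't': array([0.51147092, 0.22474603, 0.92352969])}
top {'fx': 557.4093777599703, 'fy': 557.4093777599703, 'cx': 329.5671267771376, 'cy': 231.63276080143257, 'R': array([[ 0.01654084, -0.99970334,  0.01787803],
       [-0.99374767, -0.01841163, -0.11012075],
       [ 0.11041724, -0.01594476, -0.99375741]]), 't': array([0.02072085, 0.56945162, 1.50931262])}
wrist {'fx': 361.7266453249915, 'fy': 361.7266453249915, 'cx': 323.03692816171764, 'cy': 238.19822295241266, 'T_tool_cam': array([[-5.38130026e-04, -2.89078760e-01,  9.57305166e-01,
        -6.99277494e-02],
       [ 9.99999817e-01, -4.18683781e-04,  4.35699455e-04,
        -2.76918920e-04],
       [ 2.74856688e-04,  9.57305226e-01,  2.89078933e-01,
        -7.32856925e-02],
       [ 0.00000000e+00,  0.00000000e+00,  0.00000000e+00,
         1.00000000e+00]])}
0.15 [ 0.1593177  -0.62971756  0.30301904] [-0.70158757 -0.08809533  0.70177875 -0.08672185] 1.0001041681347096
```

View pics/scene0.png

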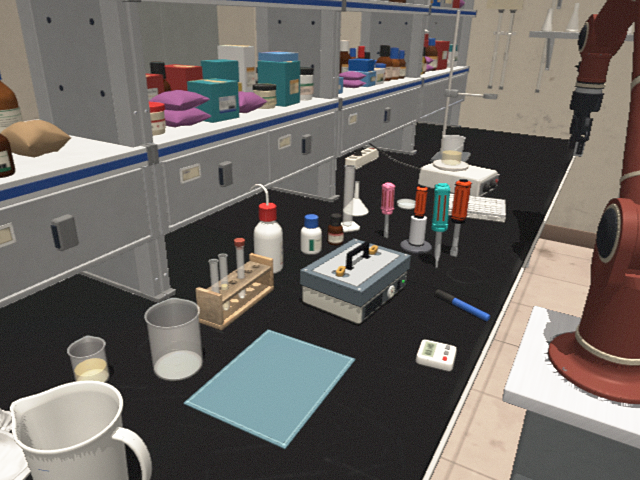

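View pics/top0.png

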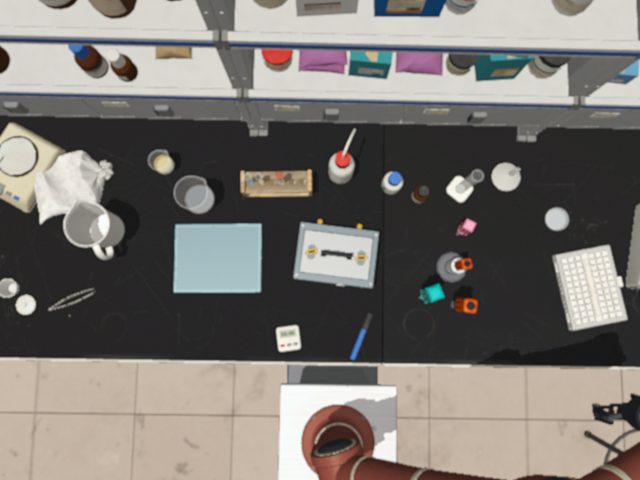

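View pics/wrist0.png

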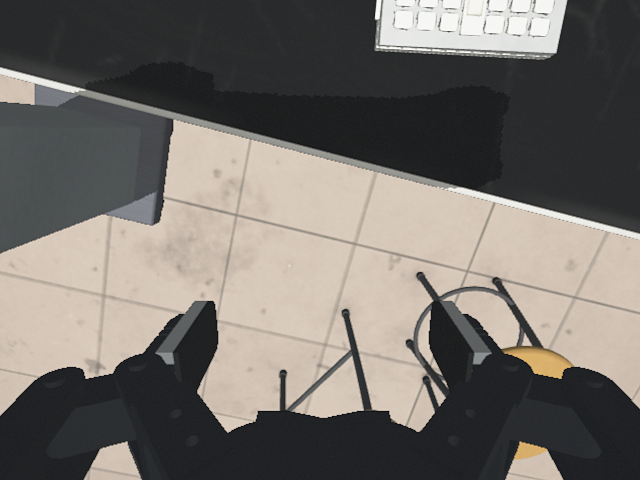

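The scene shows the small orange driver in the aluminium stand at (418,215). The larger orange look-alike is at (460,210), the unit at (355,275) and the mat at (270,385). I'll enlarge the relevant areas to pick points.

Run:
```python
import cv2,numpy as np
t=cv2.imread('pics/top0.png');s=cv2.imread('pics/scene0.png')
a=cv2.resize(t[200:320,285:485],(800,480),interpolation=cv2.INTER_CUBIC)
cv2.imwrite('pics/topz.png',a)
b=cv2.resize(s[170:330,290:490],None,fx=4,fy=3.75,interpolation=cv2.INTER_CUBIC)
cv2.imwrite('pics/scz.png',b)
```

```text
(no output)
```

View pics/topz.png

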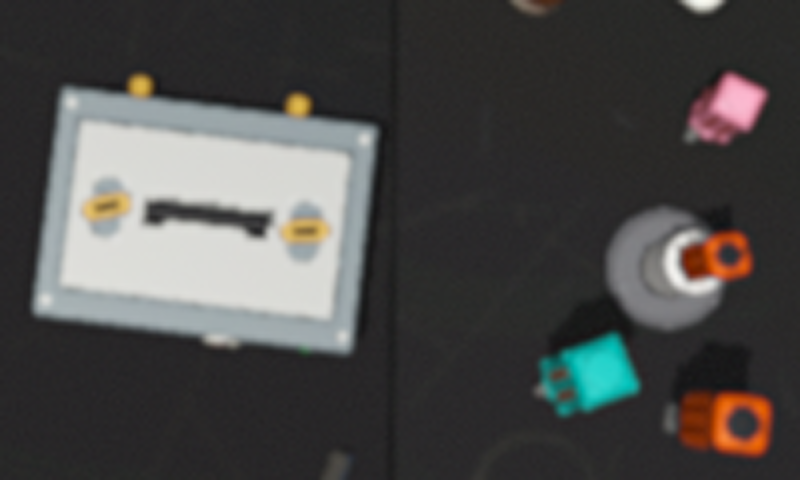

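View pics/scz.png

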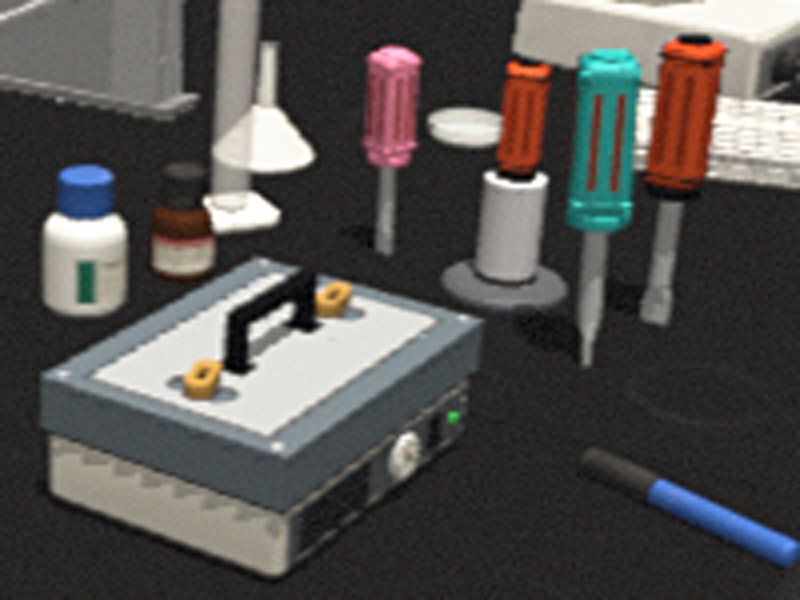

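```bash
cat > h.py <<'E'
import numpy as np, cv2
from scipy.spatial.transform import Rotation as Rn
from station import arm, snapshot, camera_info, ticket
def P(n, pose=None):
    c=camera_info(n)
    K=np.array([[c['fx'],0,c['cx']],[0,c['fy'],c['cy']],[0,0,1]])
    if n!='wrist': return K,np.array(c['R']),np.array(c['t'])
    p,q=pose; R=Rn.from_quat(q).as_matrix()
    T=np.array(c['T_tool_cam']); Rwc=R@T[:3,:3]; twc=R@T[:3,3]+p
    return K,Rwc.T,-Rwc.T@twc
def ray(cam,uv):
    K,R,t=cam; d=R.T@np.linalg.solve(K,[uv[0],uv[1],1.]); o=-R.T@t
    return o,d/np.linalg.norm(d)
def atz(cam,uv,z):
    o,d=ray(cam,uv); return o+d*(z-o[2])/d[2]
def tri(obs):
    A=np.zeros((3,3));b=np.zeros(3)
    for cam,uv in obs:
        o,d=ray(cam,uv);M=np.eye(3)-np.outer(d,d);A+=M;b+=M@o
    X=np.linalg.solve(A,b)
    e=[np.linalg.norm(np.cross(X-ray(c,u)[0],ray(c,u)[1])) for c,u in obs]
    return X,max(e)
def proj(cam,X):
    K,R,t=cam; p=K@(R@np.asarray(X)+t); return p[:2]/p[2]
def quat(yaw):  # tool down; jaw (tool y) direction at angle yaw in world xy
    y=np.array([np.cos(yaw),np.sin(yaw),0]);x=np.array([0,0,-1.]);z=np.cross(x,y)
    return Rn.from_matrix(np.column_stack([x,y,z])).as_quat()
def pose(): return np.array(arm.read_tool_pos()),np.array(arm.read_eef_rot())
def snapw(name):
    ps=pose(); im=snapshot('wrist'); cv2.imwrite(f'pics/{name}.png',im)
    np.save(f'pics/{name}.npy',np.concatenate(ps)); return im,ps
def wcam(name):
    a=np.load(f'pics/{name}.npy'); return P('wrist',(a[:3],a[3:]))
E
python3 - <<'E'
from h import *
T=P('top');S=P('scene')
np.set_printoptions(precision=4,suppress=True)
for n,a,b in (('left',(107,206),(203,378)),('right',(305,231),(334,298)),('drvtop',(728,255),(527,65)),('handle',(208,212),(272,300))):
    a=(285+a[0]/4,200+a[1]/4-.0);b=(290+b[0]/4,170+b[1]/3.75)
    print(n,*tri([(T,a),(S,b)]))
for n,uv,z in (('mat',(217.5,258),.0025),('matTL',(174,224),.0025),('matBR',(262,292),.0025),('mbrown',(420,195),.08),('standfoot',(285+665/4,200+268/4),.01),('teal',(285+600/4,200+370/4),.19),('bigor',(285+740/4,200+423/4),.19),('pink',(285+735/4,200+95/4),.16),('wash',(342,158),.2)):
    print(n,atz(T,uv,z))
print(Rn.from_quat(arm.read_eef_rot()).as_matrix())
E
```

```text
left [0.5084 0.0777 0.0902] 0.00038480524335920394
right [ 0.4939 -0.0535  0.0909] 0.0006188608089049759
drvtop [ 0.4789 -0.3131  0.1703] 4.1049475983044265e-05
handle [0.5032 0.0113 0.1128] 0.0011782083000907919
mat [0.4924 0.3418 0.0025]
matTL [0.5857 0.4671 0.0025]
matBR [0.4001 0.215  0.0025]
mbrown [ 0.6677 -0.2113  0.08  ]
standfoot [ 0.4783 -0.3112  0.01  ]
teal [ 0.4058 -0.2282  0.19  ]
bigor [ 0.3749 -0.3141  0.19  ]
pink [ 0.5815 -0.3214  0.16  ]
wash [0.7358 0.0054 0.2   ]
[[-0.0005  0.2453 -0.9694]
 [ 0.0019 -0.9694 -0.2453]
 [-1.     -0.002   0.    ]]
```

Run:
```python
from h import *
np.set_printoptions(precision=3,suppress=True)
for y in (90,-90,0,180,45,-45,-120):
    q=arm.ik([0.479,-0.313,0.32],quat(np.radians(y))); print(y,None if q is None else np.array(q))
t=arm.read_time()
arm.movep([0.479,-0.313,0.32],quat(np.radians(90)))
print(arm.read_time()-t); snapw('d1')
arm.line_to([0.479,-0.353,0.32]); snapw('d2'); print(arm.read_time()-t)
```

```text
90 [ 1.022  0.582 -0.791  1.618  0.447  1.131  1.69 ]
-90 [ 0.544  0.477 -0.005  1.633  0.003  1.032 -1.033]
0 [ 0.79   0.501 -0.39   1.625  0.211  1.057  0.339]
180 [ 0.271  0.502  0.422  1.642 -0.23   1.046 -2.378]
45 [ 0.911  0.534 -0.589  1.621  0.325  1.086  1.018]
-45 [ 0.668  0.483 -0.196  1.629  0.105  1.039 -0.345]
-120 [ 0.454  0.479  0.134  1.636 -0.072  1.031 -1.485]
1.6500000000000001
2.1667
```

View pics/d1.png

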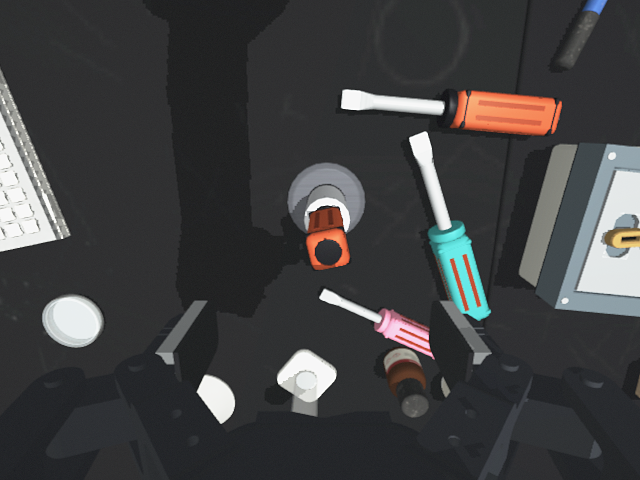

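View pics/d2.png

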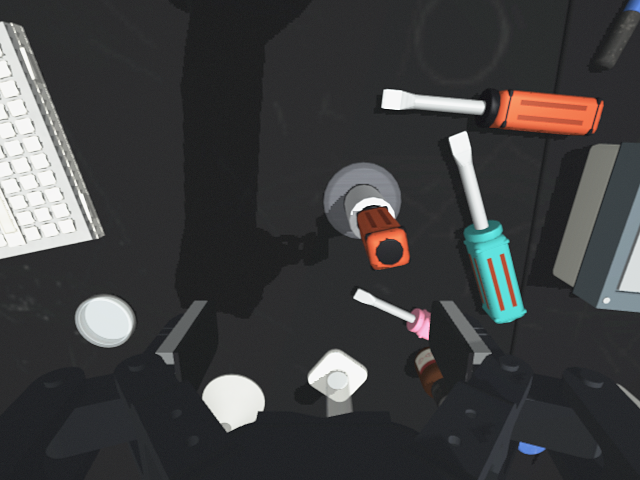

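Run:
```python
from h import *
a=cv2.imread('pics/d1.png')[180:290,280:380];b=cv2.imread('pics/d2.png')[180:290,320:420]
cv2.imwrite('pics/dz.png',cv2.resize(np.hstack([a,b]),None,fx=4,fy=4,interpolation=cv2.INTER_CUBIC))
np.set_printoptions(precision=4,suppress=True)
A=wcam('d1');B=wcam('d2')
print('cap',tri([(A,(328,252)),(B,(388.5,251))]))
print('teal',tri([(A,(490,313)),(B,(522,313))]))
print('teal other',tri([(A,(462,320)),(B,(495,322))]))
print('pinkend?',tri([(A,(327,295)),(B,(358,293))]))
print('big end',tri([(A,(560,100)),(B,(602,100))]))
```

```text
cap (array([ 0.4795, -0.3112,  0.1701]), np.float64(0.00019425209174723178))
teal (array([ 0.6152, -0.1157,  0.0018]), np.float64(0.00017570890365292197))
teal other (array([ 0.6181, -0.1537,  0.0152]), np.float64(0.0013040914127893327))
pinkend? (array([ 0.5987, -0.3102, -0.0168]), np.float64(0.0010617890650767253))
big end (array([ 0.3795, -0.0978,  0.0367]), np.float64(8.770864959344455e-05))
```

View pics/dz.png

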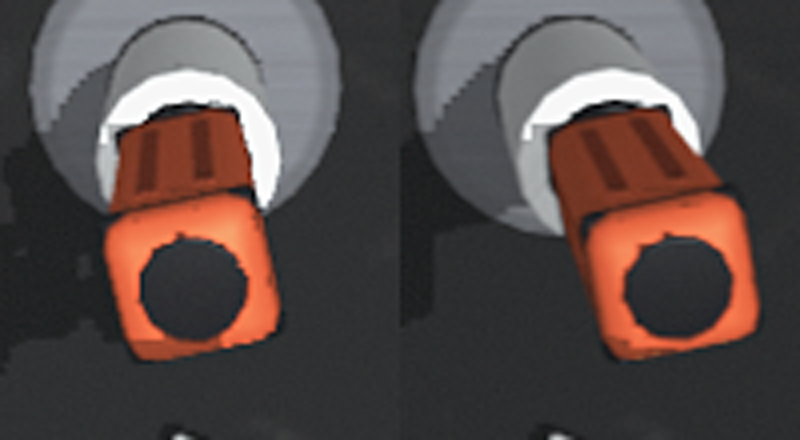

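Run:
```python
from h import *
cv2.imwrite('pics/s1.png',snapshot('scene'));cv2.imwrite('pics/t1.png',snapshot('top'))
```

```text
(no output)
```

View pics/s1.png

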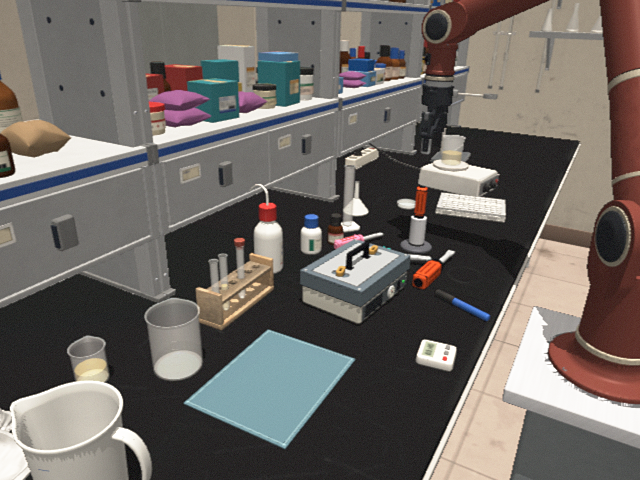

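View pics/t1.png

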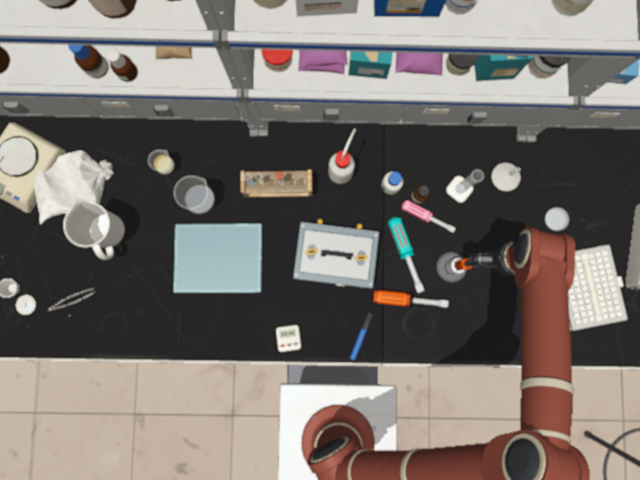

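Run:
```python
from h import *
np.set_printoptions(precision=4,suppress=True)
for n,c in (('d1',None),('d2',None)):
    im=cv2.imread(f'pics/{n}.png');cam=wcam(n);K,R,t=cam
    # rectify plane z=.17 : 4 px/mm around (0.4795,-.3112)
    Z=.170; s=.00025;x0,y0=.4795-.03,-.3112-.03
    H=K@np.column_stack([R[:,0],R[:,1],R[:,2]*Z+t])@np.array([[s,0,x0],[0,s,y0],[0,0,1]])
    r=cv2.warpPerspective(im,np.linalg.inv(H),(240,240))
    cv2.imwrite(f'pics/{n}r.png',r)
    hsv=cv2.cvtColor(r,cv2.COLOR_BGR2HSV)
    m=((hsv[...,0]<15)&(hsv[...,1]>120)&(hsv[...,2]>200)).astype(np.uint8)
    m=cv2.morphologyEx(m,cv2.MORPH_OPEN,np.ones((5,5)))
    c=max(cv2.findContours(m,0,2)[0],key=cv2.contourArea)
    rc=cv2.minAreaRect(c);print(rc, x0+rc[0][0]*s,y0+rc[0][1]*s)
a=np.hstack([cv2.imread('pics/d1r.png'),cv2.imread('pics/d2r.png')])
cv2.imwrite('pics/dr.png',cv2.resize(a,None,fx=1.6,fy=1.6))
```

```text
((114.66923522949219, 119.27983093261719), (96.3149185180664, 96.3149185180664), 12.200469970703125) 0.47816730880737307 -0.3113800422668456
((115.07058715820312, 119.68234252929688), (94.14781951904297, 93.71395111083984), 12.528807640075684) 0.4782676467895508 -0.3112794143676757
```

View pics/dr.png

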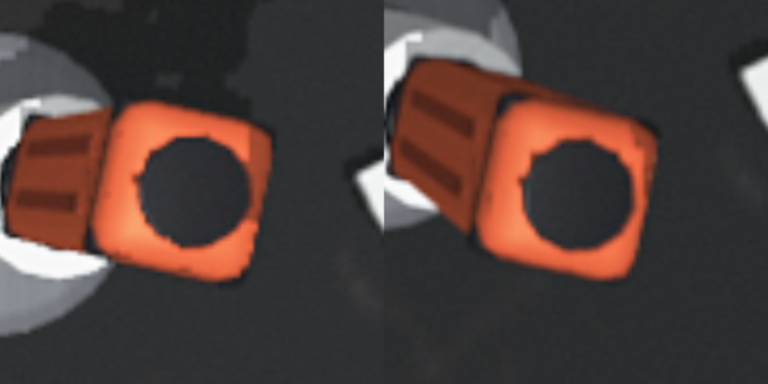

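The rectified views put the driver axis at (0.479, -0.311), with its sides at 12.3° mod 90. The unsupported look-alikes have toppled on their own and are clear of the work. Next I'll survey the fasteners with the wrist camera.

Run:
```python
from h import *
t=arm.read_time()
q=quat(np.radians(-90))
arm.movep([0.50,-0.02,0.30],q); snapw('u1')
arm.line_to([0.50,0.04,0.30],velocity=.2); snapw('u2')
print(t,arm.read_time(),arm.read_joint_positions())
```

```text
2.4167 5.2167 [-0.82710653  0.62521833  1.15344732  1.86990078 -0.64836854  1.08587671
 -0.98896463]
```

View pics/u1.png

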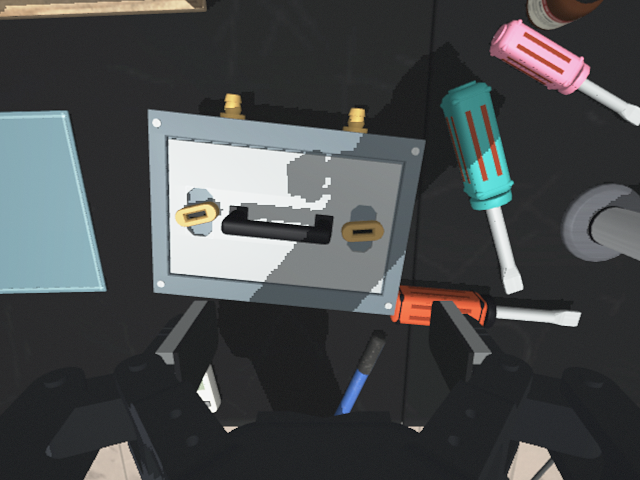

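View pics/u2.png

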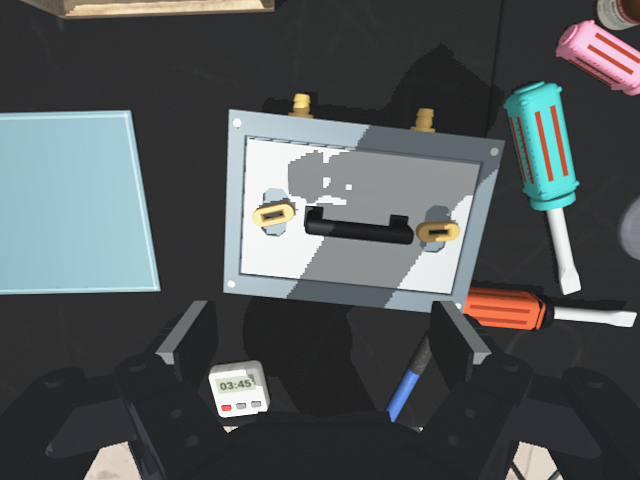

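The unit is at the centre of both views. The left fastener is at (197,214) and (273,215), and the right at (362,231) and (438,232). I'll rectify both to the plane of the fastener tops.

Run:
```python
from h import *
np.set_printoptions(precision=4,suppress=True)
A=wcam('u1');B=wcam('u2')
for nm,a,b in (('L',(197,214),(273.5,215)),('R',(362.5,231.5),(438.5,231.5)),('H',(277,226),(359,226))):
    print(nm,tri([(A,a),(B,b)]), atz(A,a,.0945),atz(B,b,.0945))
s=.0002;Z=.0945
rows=[]
for cx,cy in ((.508,.078),(.494,-.053)):
  r2=[]
  for n in ('u1','u2'):
    im=cv2.imread(f'pics/{n}.png');K,R,t=wcam(n)
    H=K@np.column_stack([R[:,0],R[:,1],R[:,2]*Z+t])@np.array([[0,-s,cx+.03],[-s,0,cy+.03],[0,0,1]])
    r=cv2.warpPerspective(im,np.linalg.inv(H),(300,300),flags=cv2.INTER_CUBIC)
    cv2.line(r,(150,0),(150,300),(255,0,0),1);cv2.line(r,(0,150),(300,150),(255,0,0),1)
    r2.append(r)
  rows.append(np.hstack(r2))
cv2.imwrite('pics/ur.png',np.vstack(rows))
```

```text
L (array([0.5087, 0.0791, 0.0917]), np.float64(0.00040100400094068535)) [0.5097 0.0781 0.0945] [0.5089 0.0787 0.0945]
R (array([ 0.4955, -0.0514,  0.094 ]), np.float64(5.500190726649194e-05)) [ 0.4955 -0.0513  0.0945] [ 0.4956 -0.0512  0.0945]
H (array([0.5049, 0.0137, 0.1128]), np.float64(2.4311738340221087e-05)) [0.5001 0.0161 0.0945] [0.5001 0.0118 0.0945]
```

View pics/ur.png

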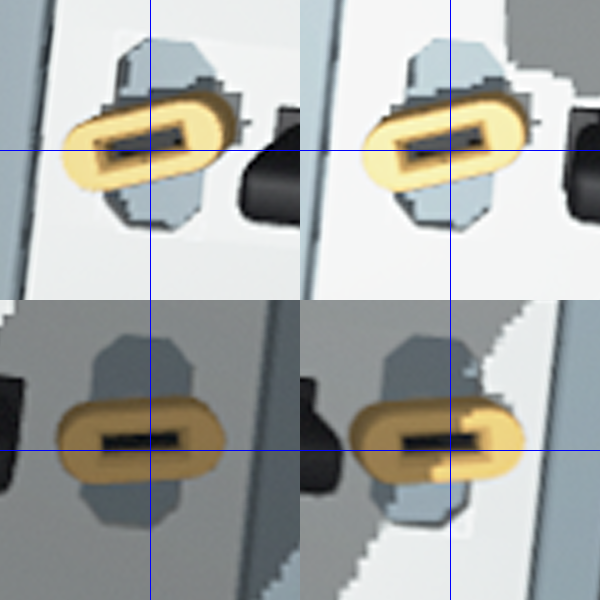

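Run:
```python
from h import *
np.set_printoptions(precision=4,suppress=True)
q=quat(np.radians(-77.7)); X=[.479,-.3113]
arm.movep([*X,0.27],q)
print(arm.read_time(),np.array(arm.read_joint_positions()))
arm.line_to([*X,0.189],velocity=.1)
print(arm.read_ft_force())
arm.move_gripper(0.0,effort=60)
print(arm.read_opening(),arm.read_opening()*85, arm.read_ft_force(),arm.read_tool_pos())
arm.line_to([*X,0.29],velocity=.12)
print(arm.read_time(),arm.read_opening(),arm.read_ft_force())
cv2.imwrite('pics/s2.png',snapshot('scene'));cv2.imwrite('pics/t2.png',snapshot('top'));snapw('w2')
s=cv2.imread('pics/s2.png');t=cv2.imread('pics/t2.png')
cv2.imwrite('pics/s2z.png',cv2.resize(s[100:260,360:480],None,fx=3.7,fy=3.7,interpolation=cv2.INTER_CUBIC))
```

```text
6.5417 [-0.0038  0.686   0.9261  1.72   -0.6215  1.0582 -0.22  ]
[-0.375  -0.1673  0.4626]
0.29712102065885926 25.255286756003038 [-0.3501 -0.5481  1.469 ] [ 0.4791 -0.3116  0.1893]
9.0667 0.2983733864774412 [-0.2585 -0.2309 -1.4039]
```

View pics/s2z.png

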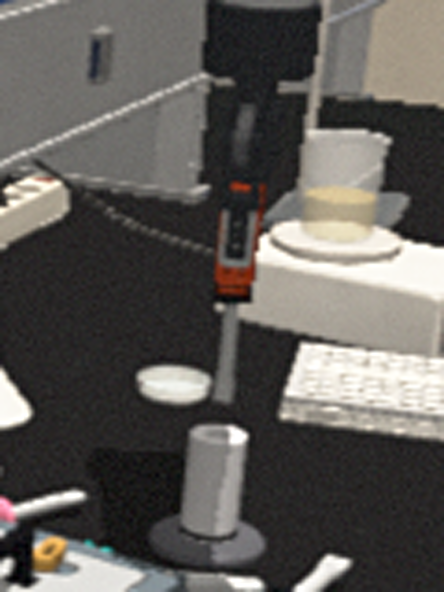

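View pics/w2.png

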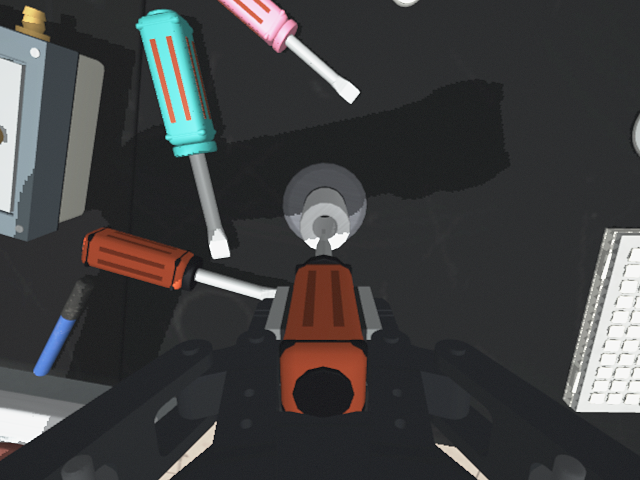

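Run:
```python
from h import *
w=cv2.imread('pics/w2.png')[160:280,270:380];s=cv2.imread('pics/s2.png')[170:260,385:455]
cv2.imwrite('pics/z2.png',np.hstack([cv2.resize(w,(440,480),interpolation=cv2.INTER_CUBIC),cv2.resize(s,(360,480),interpolation=cv2.INTER_CUBIC)]))
S=P('scene');print([proj(S,[.479,-.3113,z]) for z in (.24,.155,.12,.105,.088)])
```

```text
[array([424.2591494 , 161.16419253]), array([420.85396598, 193.13039326]), array([419.50323526, 205.81039431]), array([418.93315303, 211.16204819]), array([418.29331506, 217.16853493])]
```

View pics/z2.png

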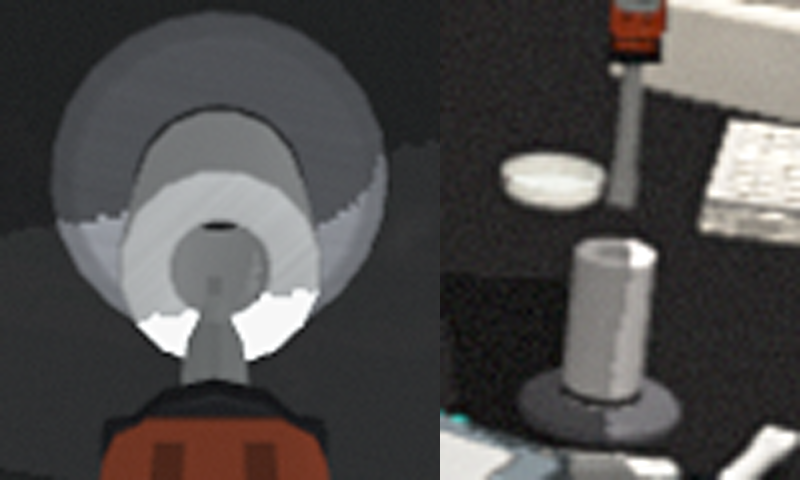

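```bash
cat >> h.py <<'E'
TIPX=0.1763
def tcp_for_tip(tip,jaw,off):
    R=Rn.from_quat(quat(jaw)).as_matrix(); return np.asarray(tip)-R@np.array([TIPX,*off])
E
python3 - <<'E'
from h import *
np.set_printoptions(precision=4,suppress=True)
T=np.array(camera_info('wrist')['T_tool_cam']);c=camera_info('wrist')
d=T[:3,:3]@np.array([(323.5-c['cx'])/c['fx'],(231-c['cy'])/c['fy'],1]);o=T[:3,3]
print('tip in tool',o+d*(TIPX-o[0])/d[0])
for L in ((.5096,.0792),(.4957,-.0512)):
  for j in (12,84,3,-168,-96,-177):
    q=arm.ik(tcp_for_tip([*L,.108],np.radians(j),(0,0)),quat(np.radians(j)));print(L,j,None if q is None else np.array(q))
E
```

```text
tip in tool [ 0.1763  0.0002 -0.0042]
(0.5096, 0.0792) 12 [-0.6426  0.4988  0.67    1.8487 -0.381   0.9254  0.411 ]
(0.5096, 0.0792) 84 [-0.3534  0.4362  0.2262  1.8403 -0.1234  0.8787  1.3972]
(0.5096, 0.0792) 3 [-0.6654  0.508   0.7083  1.8493 -0.4049  0.933   0.2792]
(0.5096, 0.0792) -168 [-0.8746  0.6679  1.1354  1.8545 -0.6899  1.0809 -2.4005]
(0.5096, 0.0792) -96 [-0.8738  0.6669  1.1333  1.8545 -0.6884  1.0798 -1.1454]
(0.5096, 0.0792) -177 [-0.8746  0.6679  1.1354  1.8545 -0.6899  1.0809 -2.5575]
(0.4957, -0.0512) 12 [-0.3515  0.4561  0.5972  1.8923 -0.3243  0.8902  0.6145]
(0.4957, -0.0512) 84 [-0.0859  0.4095  0.2045  1.8847 -0.1071  0.8579  1.6384]
(0.4957, -0.0512) 3 [-0.3885  0.4681  0.6559  1.8933 -0.3591  0.8995  0.4951]
(0.4957, -0.0512) -168 [-0.6362  0.6382  1.1359  1.8994 -0.672   1.0509 -2.1456]
(0.4957, -0.0512) -96 [-0.6281  0.6274  1.1147  1.8992 -0.6573  1.0404 -0.9054]
(0.4957, -0.0512) -177 [-0.6362  0.6382  1.1359  1.8994 -0.672   1.0509 -2.3027]
```

Run:
```python
from h import *
np.set_printoptions(precision=4,suppress=True)
print(arm.read_time())
arm.line_to([.479,-.3113,.34],velocity=.25)
j=np.radians(3);q=quat(j)
arm.movep(tcp_for_tip([.4957,-.0512,.15],j,(0,0)),q)
arm.line_to(tcp_for_tip([.4957,-.0512,.104],j,(0,0)),velocity=.1)
snapw('r1');print(arm.read_time(),arm.read_tool_pos(),arm.read_ft_force())
w=cv2.imread('pics/r1.png');cv2.imwrite('pics/r1z.png',cv2.resize(w[160:280,250:400],None,fx=5,fy=5,interpolation=cv2.INTER_CUBIC))
cv2.imwrite('pics/s3.png',snapshot('scene'))
```

```text
9.2167
11.2417 [ 0.4962 -0.0519  0.2809] [ 0.2096 -0.2532 -0.6834]
```

View pics/r1.png

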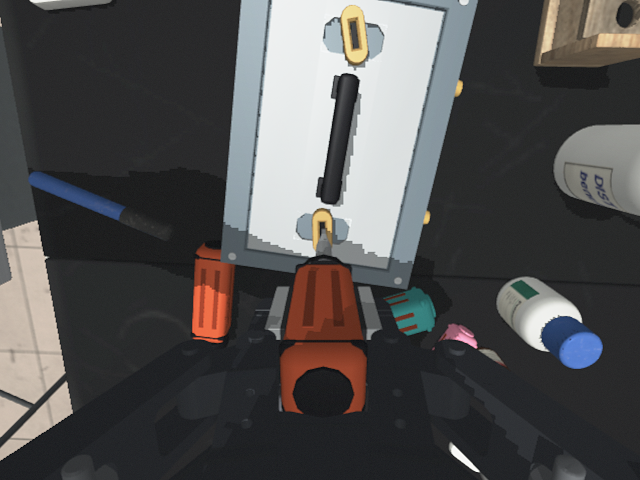

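View pics/r1z.png

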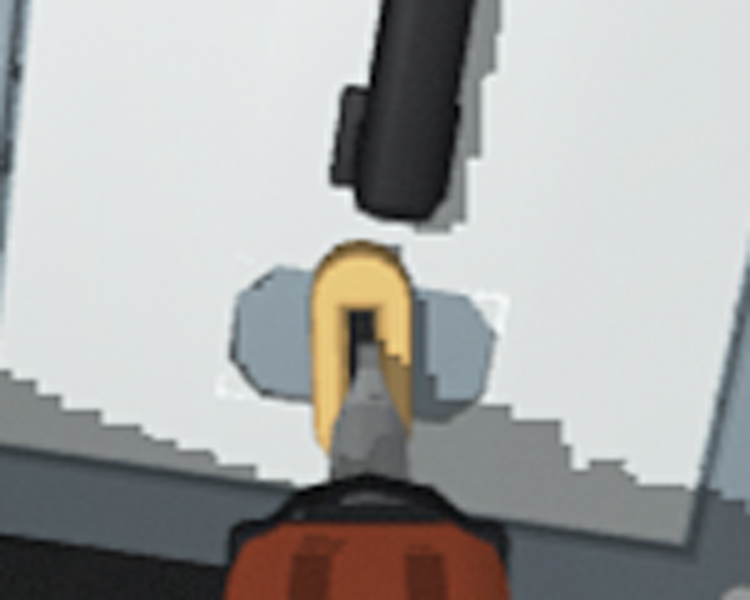

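Run:
```python
from h import *
C=wcam('r1');p=np.load('pics/r1.npy')[:3];R=Rn.from_quat(np.load('pics/r1.npy')[3:]).as_matrix()
for n,X in (('slot far mouth',[.4957+.0094*-.05,-.0512+.0094,.0945]),('slot far floor-wall',[.4957-.0004,-.0512+.008,.0945]),('slot c',[.4957,-.0512,.0945]),('oval far',[.4957-.0008,-.0512+.017,.0945])): print(n,proj(C,X),(proj(C,X)-[250,160])*5)
for z in (-.0061,0,.0061):
    X=p+R@[TIPX,0,z];print('tip',X,proj(C,X),(proj(C,X)-[250,160])*5)
```

```text
slot far mouth [323.09105469 219.81500543] [365.45527344 299.07502713]
slot far floor-wall [323.08985776 221.6828406 ] [365.44928882 308.414203  ]
slot c [323.08308844 232.24657785] [365.4154422  361.23288925]
oval far [323.16678262 209.57716396] [365.8339131  247.88581978]
tip [ 0.49580608 -0.04606588  0.10422916] [323.61280224 229.05233118] [368.0640112  345.26165591]
tip [ 0.49611589 -0.052158    0.10423354] [323.6111974  237.33058685] [368.05598702 386.65293427]
tip [ 0.49642571 -0.05825013  0.10423793] [323.60961448 245.49582281] [368.0480724  427.47911406]
```

```bash
cat >> h.py <<'E'
def insert(tip,j,ztarget,z0=.104,off=(0,0),flim=12):
    z=z0;q=quat(j)
    while z>ztarget+1e-6:
        z=max(z-.0025,ztarget)
        arm.line_to(tcp_for_tip([*tip,z],j,off),velocity=.04,ori=q)
        f=np.array(arm.read_ft_force());print('z %.4f'%z,'act %.4f'%(arm.read_tool_pos()[2]-TIPX),f.round(2),np.round(arm.read_wrist_torque(),3))
        if abs(f[2])>flim: return False
    return True
E
python3 - <<'E'
from h import *
j=np.radians(3)
tip=(.4947,-.0504)
arm.line_to(tcp_for_tip([*tip,.104],j,(0,0)),velocity=.05)
print(insert(tip,j,.0895))
snapw('r2');print(arm.read_time())
w=cv2.imread('pics/r2.png');cv2.imwrite('pics/r2z.png',cv2.resize(w[160:280,250:400],None,fx=5,fy=5,interpolation=cv2.INTER_CUBIC))
E
```

```text
z 0.1015 act 0.1013 [ 0.47 -0.3  -1.31] [ 0.075  0.054 -0.024]
z 0.0990 act 0.0988 [-0.29  0.32 -1.43] [ 0.023 -0.039 -0.028]
z 0.0965 act 0.0963 [ 0.67 -0.25 -1.2 ] [-0.001  0.018 -0.008]
z 0.0940 act 0.0938 [-0.39  0.2  -0.82] [0.005 0.016 0.049]
z 0.0915 act 0.0913 [ 0.12  0.41 -2.26] [ 0.025 -0.038  0.034]
z 0.0895 act 0.0894 [-0.13 -0.18 -1.05] [-0.009  0.006 -0.008]
True
13.0917
```

View pics/r2z.png

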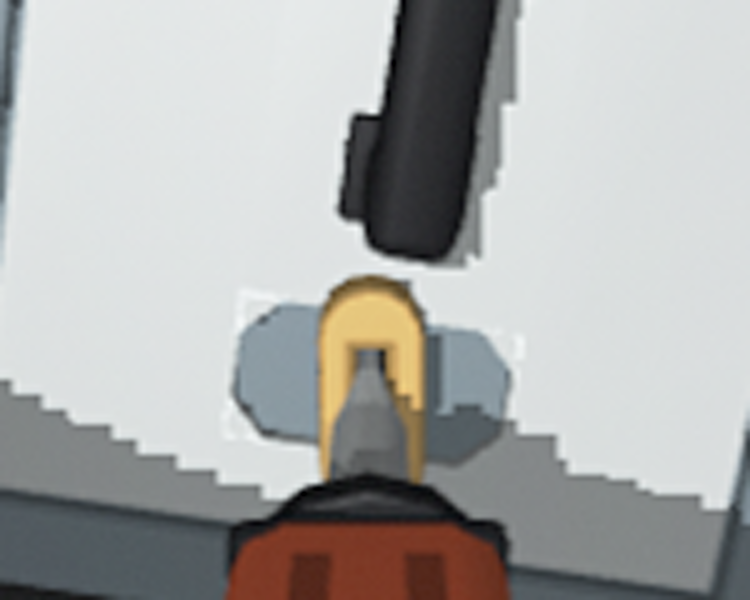

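```bash
cat >> h.py <<'E'
def turn(tip,j0,j1,z,off,step=9,tmax=1.5):
    n=int(np.ceil(abs(j1-j0)/step))
    for j in np.linspace(j0,j1,n+1)[1:]:
        a=np.radians(j)
        t=arm.read_time()
        arm.line_to(tcp_for_tip([*tip,z],a,off),velocity=.02,ori=quat(a))
        f=np.array(arm.read_ft_force());m=np.array(arm.read_wrist_torque())
        R=Rn.from_quat(arm.read_eef_rot()).as_matrix()
        print('%.1f act %.1f dt %.2f'%(j,np.degrees(np.arctan2(R[1,1],R[0,1])),arm.read_time()-t),f.round(1),m.round(3),'open %.3f'%arm.read_opening())
        if np.linalg.norm(f[:2])>25 or abs(m[2])>tmax: print('STOP');return False
    return True
E
python3 - <<'E'
from h import *
turn((.4951,-.0504),3,30,.089,(.0004,0))
print(arm.read_time())
E
```

```text
12.0 act 11.8 dt 0.31 [-1.1 -0.3 -1. ] [ 0.031 -0.071  0.052] open 0.297
21.0 act 20.8 dt 0.31 [-0.2 -0.2 -1.2] [ 0.008 -0.117 -0.019] open 0.295
30.0 act 29.7 dt 0.31 [ 0.   1.2 -1.8] [-0.006 -0.091 -0.072] open 0.297
14.0167
```

Run:
```python
from h import *
turn((.4951,-.0504),30,84,.089,(.0004,0)) and turn((.4951,-.0504),84,92,.089,(.0004,0),step=2,tmax=.4)
print(arm.read_time())
snapw('r3')
w=cv2.imread('pics/r3.png');cv2.imwrite('pics/r3z.png',cv2.resize(w[160:280,250:400],None,fx=5,fy=5,interpolation=cv2.INTER_CUBIC))
```

```text
39.0 act 38.7 dt 0.31 [-0.1  0.4 -1. ] [ 0.063  0.01  -0.067] open 0.294
48.0 act 47.7 dt 0.31 [-0.2  1.  -0.2] [ 0.03   0.126 -0.049] open 0.294
57.0 act 56.7 dt 0.31 [-0.9  0.7  0.6] [-0.049  0.178 -0.027] open 0.296
66.0 act 65.7 dt 0.31 [-0.6 -0.3  0.1] [-0.136  0.269 -0.011] open 0.292
75.0 act 74.7 dt 0.31 [-1.8 -1.6  1.2] [-0.262  0.337 -0.023] open 0.295
84.0 act 83.7 dt 0.31 [-1.3 -0.8  0.4] [-0.334  0.473 -0.054] open 0.298
86.0 act 85.8 dt 0.25 [-1.5 -1.4  0.9] [-0.505  0.505 -0.077] open 0.295
88.0 act 87.9 dt 0.25 [-2.4 -2.5  0. ] [-0.636  0.559 -0.019] open 0.300
90.0 act 89.9 dt 0.25 [-1.9 -2.3  1. ] [-0.744  0.667 -0.047] open 0.302
92.0 act 91.9 dt 0.25 [-1.6 -1.8  0.1] [-0.827  0.67  -0.055] open 0.298
16.8667
```

View pics/r3z.png

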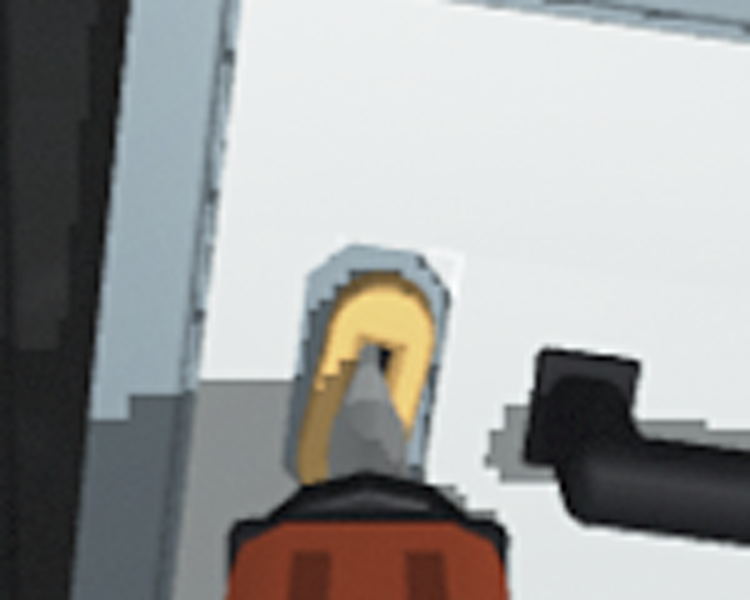

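Run:
```python
from h import *
turn((.4945,-.0510),92,104,.089,(.0004,0),step=2,tmax=.25)
print(arm.read_time())
snapw('r4')
w=cv2.imread('pics/r4.png');cv2.imwrite('pics/r4z.png',cv2.resize(w[160:280,250:400],None,fx=5,fy=5,interpolation=cv2.INTER_CUBIC))
```

```text
94.0 act 93.9 dt 0.25 [-1.5 -2.   0.7] [-0.662  0.46  -0.049] open 0.294
96.0 act 95.9 dt 0.25 [-1.4 -1.  -1.1] [-0.608  0.435 -0.032] open 0.293
98.0 act 97.9 dt 0.25 [-1.  -1.3 -1.2] [-0.562  0.407 -0.048] open 0.298
100.0 act 99.9 dt 0.25 [-1.  -1.8 -1.3] [-0.525  0.33  -0.038] open 0.293
102.0 act 101.9 dt 0.25 [-1.1 -1.2  0.1] [-0.508  0.291 -0.114] open 0.299
104.0 act 103.9 dt 0.25 [-0.4 -1.8 -0.9] [-0.461  0.303 -0.152] open 0.301
18.4167
```

View pics/r4z.png

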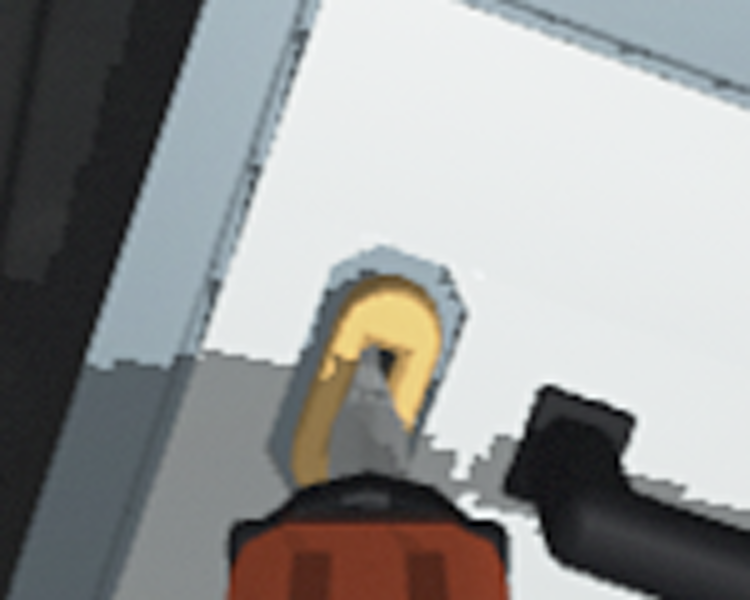

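Right fastener: the torque rises at about 101°, the oval lines up with the opening, and it's against its stop. I'll back off, withdraw and go to the left one.

Run:
```python
from h import *
turn((.4945,-.0510),104,95,.089,(.0004,0))
a=np.radians(95)
arm.line_to(tcp_for_tip([.4945,-.051,.15],a,(.0004,0)),velocity=.12)
j=np.radians(12);q=quat(j);L=(.5092,.0796)
arm.movep(tcp_for_tip([*L,.15],j,(.0004,0)),q)
arm.line_to(tcp_for_tip([*L,.104],j,(.0004,0)),velocity=.1)
snapw('l1');print(arm.read_time(),arm.read_tool_pos())
w=cv2.imread('pics/l1.png');cv2.imwrite('pics/l1z.png',cv2.resize(w[160:280,250:400],None,fx=5,fy=5,interpolation=cv2.INTER_CUBIC))
C=wcam('l1');p=np.load('pics/l1.npy')[:3];R=Rn.from_quat(np.load('pics/l1.npy')[3:]).as_matrix()
c=np.array([.5096,.0792,.0945]);d=np.array([-.213,.977,0])
for n,s in (('slot far',.008),('slot c',0),('oval far',.017)): print(n,(proj(C,c+s*d)-[250,160])*5)
for z in (-.0061,0): print('tip',(proj(C,p+R@[TIPX,0.0004,z])-[250,160])*5)
```

```text
95.0 act 95.2 dt 0.31 [-0.3 -2.2 -0.9] [-0.523  0.247 -0.029] open 0.294
21.4667 [0.50935454 0.07928576 0.28095607]
slot far [369.30203564 315.75172852]
slot c [369.5903723 368.3602214]
oval far [368.97154657 255.45231352]
tip [370.78370333 345.66902957]
tip [370.7569844  387.05417736]
```

View pics/l1.png

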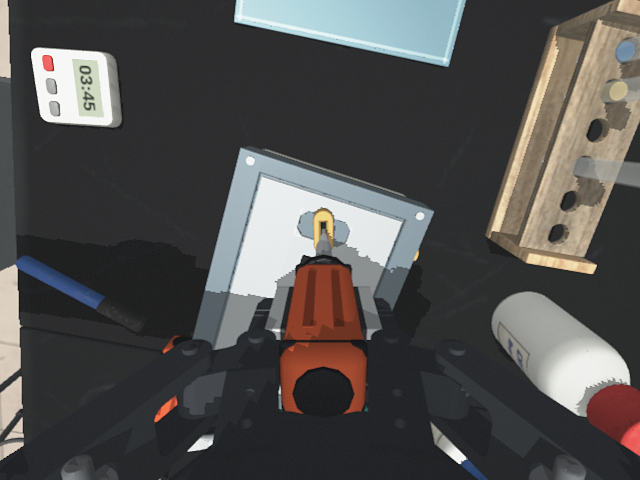

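View pics/l1z.png

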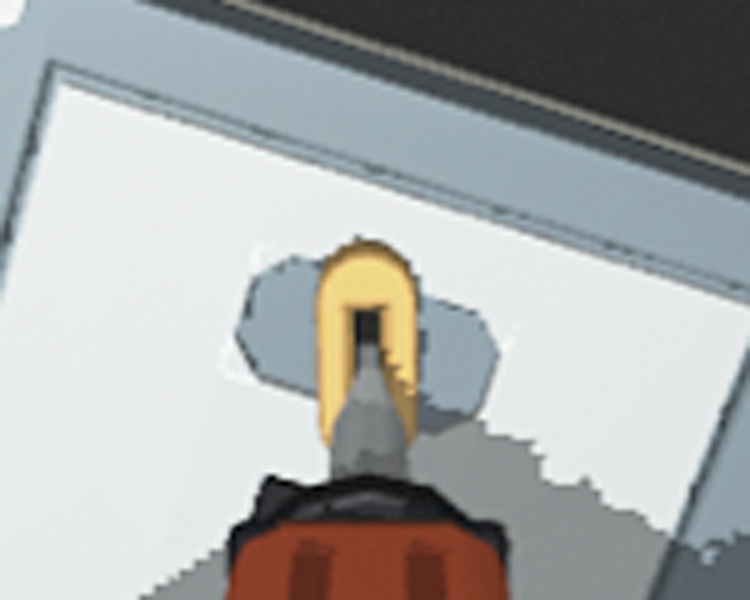

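Run:
```python
from h import *
L=(.5088,.0803)
if insert(L,np.radians(12),.089,off=(.0004,0)):
    turn(L,12,93,.089,(.0004,0))
print(arm.read_time())
```

```text
z 0.1015 act 0.1017 [-0.59  0.12 -1.74] [ 0.034 -0.068 -0.041]
z 0.0990 act 0.0989 [ 0.31  0.46 -0.89] [ 0.003 -0.026  0.007]
z 0.0965 act 0.0963 [ 0.21 -0.55 -1.17] [ 0.003 -0.032 -0.003]
z 0.0940 act 0.0938 [-0.23 -0.45 -2.  ] [-0.048  0.062 -0.022]
z 0.0915 act 0.0913 [ 0.38  1.05 -1.39] [-0.024 -0.003  0.018]
z 0.0890 act 0.0888 [-0.21 -0.48 -0.69] [-0.056  0.025 -0.016]
21.0 act 20.8 dt 0.31 [ 1.2 -0.6 -1. ] [ 0.085 -0.158  0.026] open 0.294
30.0 act 29.8 dt 0.31 [-0.1  0.6 -1.7] [ 0.132 -0.22  -0.027] open 0.297
39.0 act 38.7 dt 0.31 [ 1.7  1.2 -1.3] [ 0.213 -0.229 -0.001] open 0.297
48.0 act 47.7 dt 0.31 [ 0.6  0.1 -1.6] [ 0.126 -0.175 -0.034] open 0.297
57.0 act 56.7 dt 0.31 [-0.4  0.4 -1.1] [ 0.201 -0.207 -0.071] open 0.298
66.0 act 65.7 dt 0.31 [ 1.  -0.3 -0.1] [ 0.227 -0.14  -0.055] open 0.293
75.0 act 74.7 dt 0.31 [ 0.9  1.1 -0.4] [ 0.151 -0.104 -0.044] open 0.300
84.0 act 83.7 dt 0.31 [ 0.5  0.7 -0.9] [ 0.122 -0.129 -0.02 ] open 0.295
93.0 act 92.7 dt 0.31 [-1.1  0.6 -0.1] [-0.006 -0.019 -0.042] open 0.296
25.7417
```

Run:
```python
from h import *
L=(.5088,.0803)
turn(L,93,97,.089,(.0004,0),step=4) and turn(L,97,109,.089,(.0004,0),step=2,tmax=.12)
snapw('l2');print(arm.read_time())
w=cv2.imread('pics/l2.png');cv2.imwrite('pics/l2z.png',cv2.resize(w[160:280,250:400],None,fx=5,fy=5,interpolation=cv2.INTER_CUBIC))
```

```text
97.0 act 96.8 dt 0.25 [0.3 0.2 0.7] [ 0.042  0.042 -0.078] open 0.296
99.0 act 98.9 dt 0.25 [-0.   0.4  0.7] [-0.038  0.022 -0.057] open 0.298
101.0 act 100.9 dt 0.25 [-0.1 -0.2  0.8] [-0.088  0.103 -0.067] open 0.296
103.0 act 102.9 dt 0.25 [ 0.3 -0.2  0.6] [-0.116  0.062 -0.121] open 0.297
STOP
26.7917
```

View pics/l2z.png

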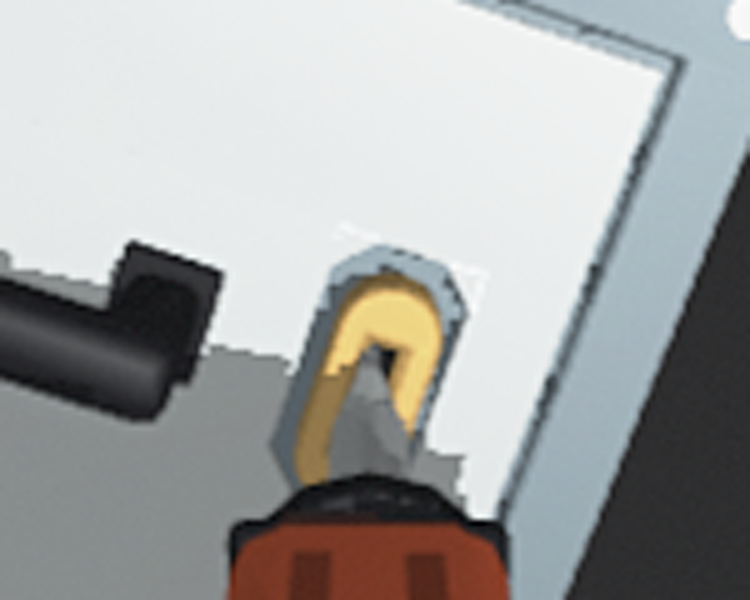

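Run:
```python
from h import *
L=(.5088,.0803)
turn(L,103,95,.089,(.0004,0))
a=np.radians(95)
arm.line_to(tcp_for_tip([*L,.165],a,(.0004,0)),velocity=.15)
snapw('l3')
j=np.radians(-77.7);q=quat(j)
arm.movep(tcp_for_tip([.479,-.3113,.135],j,(0,0)),q)
arm.line_to(tcp_for_tip([.479,-.3113,.105],j,(0,0)),velocity=.1)
snapw('p1');print(arm.read_time(),arm.read_tool_pos())
w=cv2.imread('pics/p1.png')[160:280,270:380]
v=cv2.imread('pics/l3.png')
cv2.imwrite('pics/p1z.png',np.hstack([cv2.resize(w,(440,480),interpolation=cv2.INTER_CUBIC),cv2.resize(v[0:300,200:425],(360,480))]))
C=wcam('p1')
a=np.linspace(0,6.28,5)
print([((proj(C,[.479+.0095*np.cos(t),-.3113+.0095*np.sin(t),.088])-[270,160])*4).round() for t in a])
```

```text
95.0 act 95.2 dt 0.29 [ 0.5 -0.8 -1.3] [-0.157 -0.062  0.025] open 0.297
29.9 [ 0.4792847  -0.31136434  0.28165483]
[array([226., 235.]), array([166., 272.]), array([204., 329.]), array([264., 293.]), array([226., 235.])]
```

View pics/p1z.png

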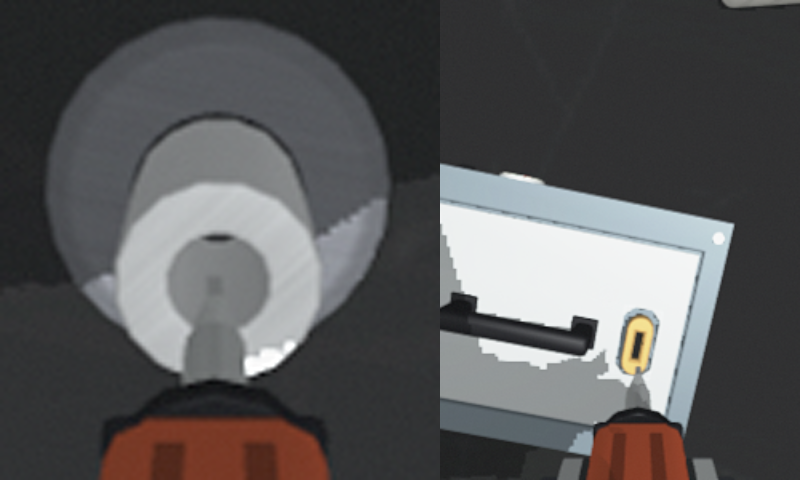

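View pics/l3.png

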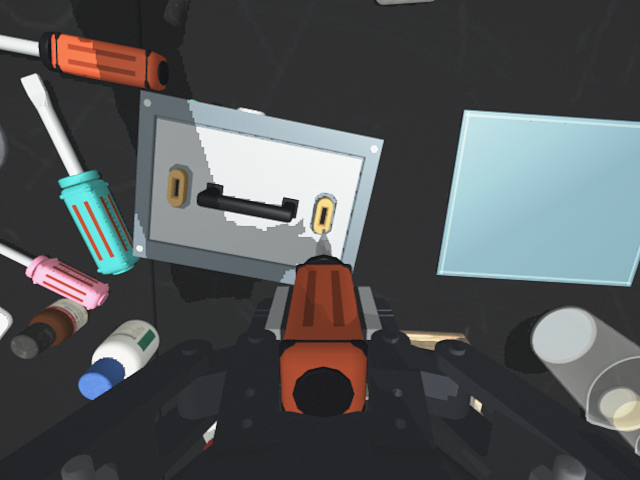

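Both ovals line up with their openings in that view. The tip is over the bore; I'll shift it 0.7 mm, lower it and release.

Run:
```python
from h import *
X=[.4791,-.3119]
arm.line_to([*X,.281],velocity=.1)
ok=True
for z,v in ((.262,.08),(.24,.1),(.215,.1),(.20,.08),(.194,.05),(.1915,.03),(.1903,.03),(.1897,.02)):
    arm.line_to([*X,z],velocity=v); f=np.array(arm.read_ft_force());print(z,round(arm.read_tool_pos()[2],4),f.round(1))
    if np.abs(f).max()>10: ok=False;break
print(ok,arm.read_time())
```

```text
0.262 0.2611 [-0.1 -0.1 -2.2]
0.24 0.2397 [-0.2  0.2 -0.9]
0.215 0.215 [ 0.3  0.4 -1.9]
0.2 0.1994 [ 0.2  0.6 -1.9]
0.194 0.1937 [ 0.6  0.  -1.3]
0.1915 0.1914 [-0.  -0.9 -2.1]
0.1903 0.1903 [-0.8 -1.5 -1.6]
0.1897 0.1897 [ 0.5 -0.5 -1.7]
True 32.6583
```

Run:
```python
from h import *
X=[.4791,-.3119]
for z in np.arange(.1892,.1858,-.0006):
    arm.line_to([*X,z],velocity=.02); f=np.array(arm.read_ft_force());print(round(z,4),round(arm.read_tool_pos()[2],4),f.round(1))
    if f[2]>1.5: break
arm.move_gripper(.7)
arm.line_to([*X,.30],velocity=.2)
snapw('p2');cv2.imwrite('pics/s4.png',snapshot('scene'));print(arm.read_time())
s=cv2.imread('pics/s4.png')[150:270,350:500]
cv2.imwrite('pics/p2z.png',np.hstack([cv2.resize(s,(450,360),interpolation=cv2.INTER_CUBIC),cv2.resize(cv2.imread('pics/p2.png')[100:340,200:430],(345,360))]))
```

```text
0.1892 0.1893 [-0.3  0.3 -0. ]
0.1886 0.1893 [-1.5  1.3  4.4]
34.3917
```

View pics/p2z.png

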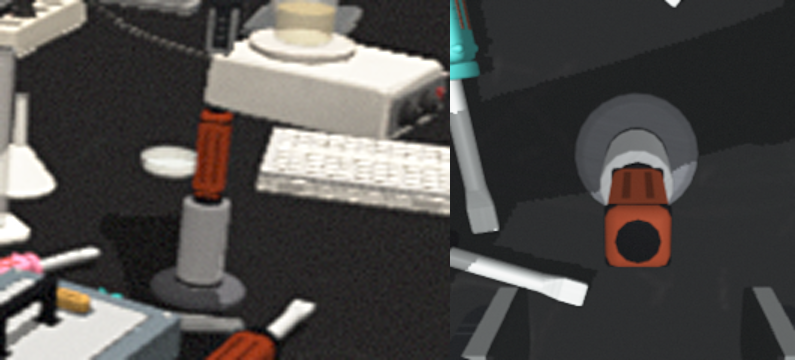

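Run:
```python
from h import *
np.set_printoptions(precision=4,suppress=True)
S=P('scene');c=np.array([atz(S,u,.0025) for u in ((270,332),(354,360),(278,438),(190,402))]);print(c,c.mean(0))
C=wcam('u2');print('mat edge R corners', atz(C,(130,111),.0025),atz(C,(159,290),.0025))
j=np.radians(-6);q=quat(j);X=[.5025,.0145]
for p in ([*X,.3],[*X,.1685],[.4925,.342,.3],[.4925,.342,.093]): 
    k=arm.ik(p,q);print(None if k is None else np.array(k))
arm.movep([*X,.26],q)
arm.line_to([*X,.20],velocity=.2)
snapw('h1');print(arm.read_time(),arm.read_tool_pos(),arm.read_opening())
```

```text
[[0.5807 0.2301 0.0025]
 [0.4003 0.2246 0.0025]
 [0.414  0.4487 0.0025]
 [0.5768 0.4573 0.0025]] [0.493  0.3402 0.0025]
mat edge R corners [0.5895 0.2251 0.0025] [0.4022 0.2217 0.0025]
[-0.4888  0.4431  0.6053  1.8597 -0.3085  0.9331  0.1527]
[-0.3852  0.6257  0.4751  2.0021 -0.4768  0.6233  0.3022]
[-0.9832  0.5904  0.5674  1.5948 -0.3502  1.0596 -0.4242]
[-0.9161  0.8521  0.4589  1.7697 -0.5771  0.6574 -0.2305]
36.1417 [0.5034 0.0132 0.2009] 0.7055903420147462
```

View pics/h1.png

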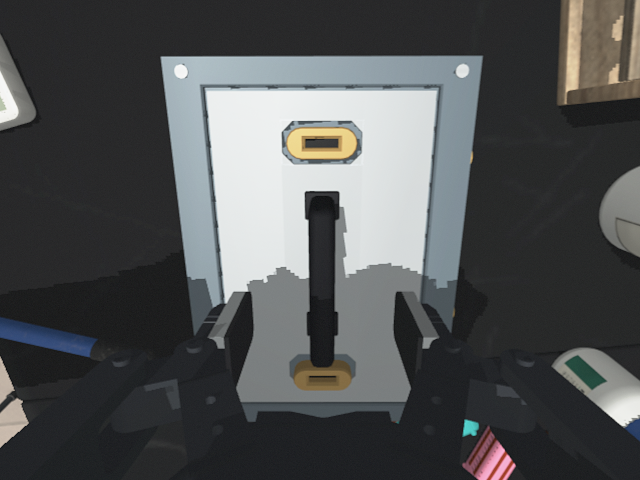

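Run:
```python
from h import *
np.set_printoptions(precision=4,suppress=True)
X=[.5025,.0145]
arm.line_to([*X,.1685],velocity=.08); print(np.round(arm.read_ft_force(),1))
arm.move_gripper(0,effort=70);print(arm.read_opening()*85,np.round(arm.read_ft_force(),1))
arm.line_to([*X,.178],velocity=.03);print(np.round(arm.read_ft_force(),1),np.round(arm.read_wrist_torque(),2))
arm.line_to([*X,.255],velocity=.1);print(np.round(arm.read_ft_force(),1),arm.read_opening()*85)
snapw('h2');cv2.imwrite('pics/s5.png',snapshot('scene'));print(arm.read_time())
```

```text
[0.4 0.4 0.9]
10.86134710158302 [-0.4  0.   4.4]
[-0.3  0.8 -2.4] [ 0.03 -0.    0.  ]
[-0.7  1.  -2. ] 10.28503636466649
38.6667
```

View pics/h2.png

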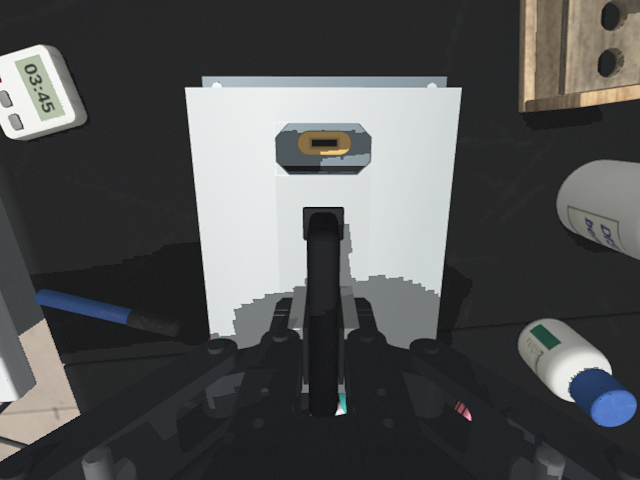

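View pics/s5.png

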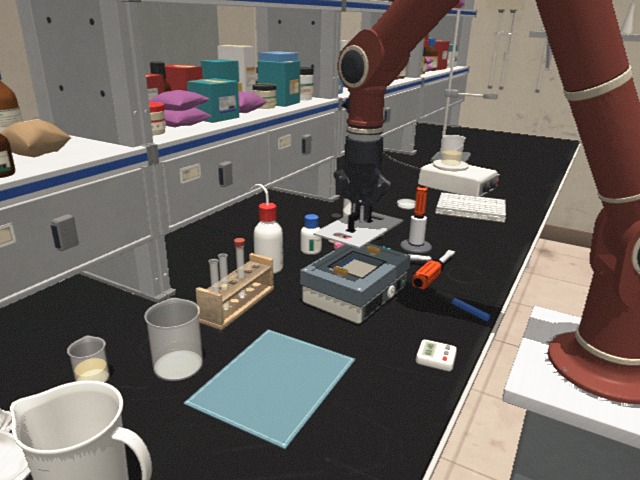

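Run:
```python
from h import *
X=[.4925,.341]
arm.line_to([*X,.255],velocity=.18,ori=quat(np.radians(-2)))
arm.line_to([*X,.11],velocity=.12)
for z in (.10,.095,.0935,.0925,.0918,.0911,.0905,.09,.0894,.0888):
    arm.line_to([*X,z],velocity=.03);f=np.array(arm.read_ft_force());print(z,round(arm.read_tool_pos()[2],4),f.round(1))
    if f[2]>2.5: break
snapw('m1');print(arm.read_time())
```

```text
0.1 0.0998 [ 0.9  0.1 -1.4]
0.095 0.0947 [-0.6 -0.1 -1.6]
0.0935 0.0934 [ 0.8 -0.6 -1.2]
0.0925 0.0924 [ 0.7  0.2 -1.7]
0.0918 0.0918 [ 0.3  0.3 -1.7]
0.0911 0.0916 [-0.7 -0.6  3. ]
43.8417
```

View pics/m1.png

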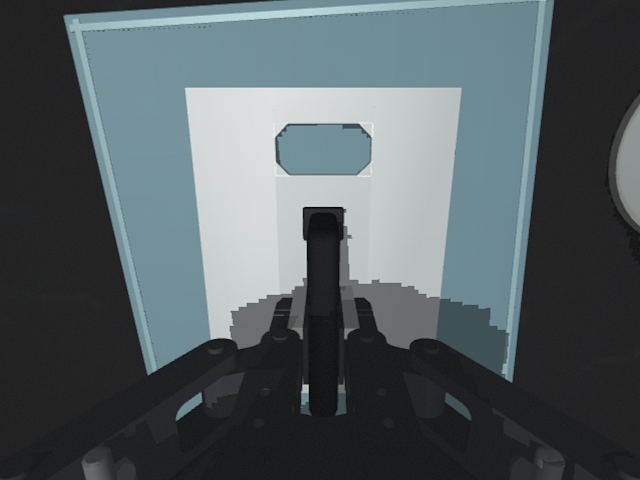

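Run:
```python
from h import *
X=[.4925,.341]
arm.move_gripper(.6)
arm.line_to([*X,.13],velocity=.08)
arm.line_to([*X,.33],velocity=.2)
snapw('f1');arm.movep([.45,.2,.38],quat(np.radians(-45)))
arm.pause(.3)
cv2.imwrite('pics/s6.png',snapshot('scene'));cv2.imwrite('pics/t6.png',snapshot('top'));print(arm.read_time())
```

```text
47.2083
```

View pics/s6.png

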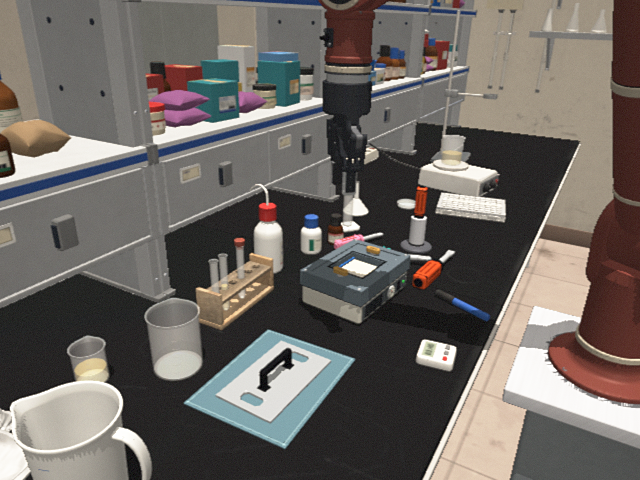

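View pics/f1.png

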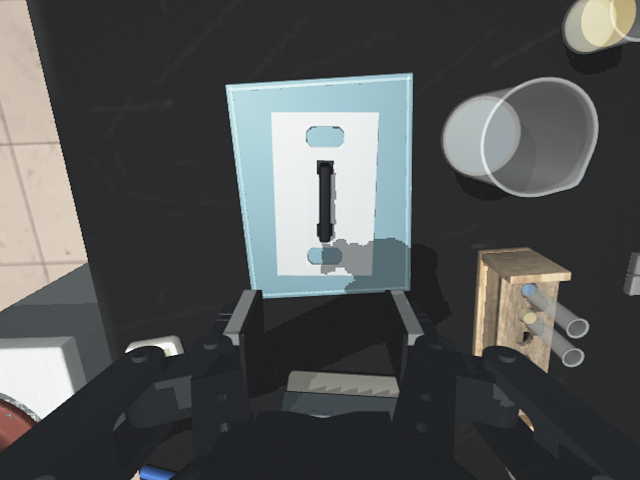

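View pics/t6.png

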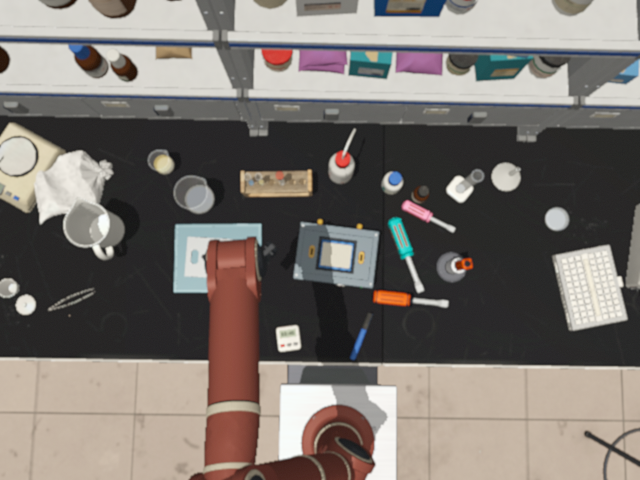

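The scene shows the panel flat and centred on the mat with its handle up at (275,370), and the driver upright in the stand at (420,215). The glassware is unmoved. The top view shows both ovals along x at (312,251) and (360,257), and the arm is clear of everything. I'm handing in.

Run:
```python
from station import arm,ticket
print(arm.read_ft_force()); print(ticket.finish_job(), arm.read_time())
```

```text
[-0.09513081  0.52229433 -0.25845992]
the job is handed in; nothing more can be done
the job is handed in; nothing more can be done
```

I finished the job and handed it in at about 47 s of the 72 s allowed; no verdict was reported.

- **Fasteners:** I turned both with the small orange screwdriver until the torque rose at the stop. In the later pictures both ovals lie along the panel's openings. The blade had play in the slots, so the stop came at a gripper angle of about 101–103°, not the 84° I had computed.
- **Screwdriver:** It is back in its stand, upright, with the collar resting on the rim.
- **Panel:** I lifted it level by the handle and lowered it onto the mat, where it lies flat, centred and handle up. The last pictures show the glassware and bottles in place and the arm clear of everything.

**Look-alikes:** The three look-alike screwdrivers stood unsupported at the start and had toppled by my second set of pictures. The gripper's path was well above them, so I don't think the robot knocked them over. They now lie on the worktop, clear of the work.

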